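# Bolt down the sprung bar of a drum-wrap laminating press

## Robot

A 7-joint arm with a two-finger parallel gripper is mounted at the origin on the work surface. World frame = base frame: x ahead of the robot, y to its left, z up, the work surface at z = 0. Lengths are in m, angles in rad, forces in N, time in s.
With the tool pointing down it reaches from about 0.425 to 0.925 m from the base axis. Payload 6.8 kg.
Tool frame: the origin (TCP) lies at the very end of the fingers, on their centre line; the grasp point (between the pads) lies 19 mm behind it (r.tcp_to_grasp is the distance from the TCP to the grasp point, in m); z points along the fingers, y is the line along which they close (so a half turn about z gives the same grasp; the last joint's range is limited). The gripper opens to 85 mm and grips with 20 to 120 N. Pads are 22 mm wide; open, the fingers measure 114 mm over their backs; the gripper's body (76 mm by 85 mm) begins 54 mm behind the grasp point. The pads swing forward as they close: fully open they stand 13 mm farther back than shut.
Start: joints at [1.088, 0.477, 0.022, 1.555, -0.011, 1.109, -0.083], TCP at [0.247, -0.628, 0.231] pointing down, gripper open.
Joint ranges: [-2.96, 2.96], [-0.34, 2.1], [-1.41, 1.46], [0.24, 2.44], [-1.37, 4.51], [0.17, 1.92], [-2.96, 2.96]. Speed limits (rad/s): [2.39, 2.39, 3.14, 3.14, 3.14, 3.14, 3.14].

## Interface

Orientations are given as a rotation vector (axis times angle).
In Python, from bench import r gives the robot as it stands.
- The arm moves only by the tool step_arm, never from a script. Its argument "moves" is a list of rows, each a list of 7 numbers: the shift along the tool's x, y, z in mm, then the turn, a rotation vector about the tool's x, y, z in rad, then the finger opening in mm, from 0 to 85.4. A call has 1 to 8 rows; each row is the pose to reach, as a shift and turn from the pose commanded when the call began, along the tool's axes at that moment; what a row does not reach only later rows make up. A row lasts 1/10 s, in which the tool goes at most 50 mm and 8.59 degrees, less where a joint would pass 70% of its speed; a pose out of reach is approached as far as the arm can. A call with a gripper value outside its range is refused whole. The fingers move at their own pace and stop on an object; "grip_force" is the grip in N (left out, the last holds). Time passes only in rows, so rows that repeat a pose let the fingers close. It gives the time, the measured TCP pose, the force, the opening and the grip force at its end, in the units of the state.
- r.get_obs(): the state, without advancing time (a new reading comes with each control period).
- r.grab_frame(name): name is "scene" or "side" or "wrist"; returns a dict with "image" (400x640x3 uint8, red, green, blue), "depth" (400x640 float32, m along the optical axis (not along the pixel's ray), 0 where there is no reading), "mtx" (3x3 intrinsics, pixels), "rvec" (rotation vector, rad) and "tvec" (3), from world to camera coordinates, as OpenCV has them. Camera axes: x right, y down, z forward; pixel columns grow to the right and rows downward; lengths in m; the calibration is good to about 2 mm. A picture is of the moment at which its call begins.
- r.hand_in(): hands the job in; it is judged then, once.
The state is a dict: "clock": time; "joints": joint angles; "qvel": joint speeds; "tau": joint torques, N m; "tcp_pos": TCP position; "orientation": TCP orientation; "contact_force": force on the tool from outside, world axes, zero at the start; "moment": the same for the moment, N m; "grip_width": finger opening in m; "gripper_force": force on a finger pad.
Only numpy, scipy, OpenCV 4.12 (cv2) and the standard library are available. Lean on these libraries where they do the work, as an engineer would, in place of code of your own. Each camera call takes 0.05 s, during which the arm holds its last target. There are 200 camera calls.

## Task

On the wooden laminating press the sprung clamp bar is up and its bolt has been left sticking out. By its red knob, draw the bolt back clear of the keeper, push the bar down until the bolt faces the hole in the brass strike, then slide the bolt fully home so that the bar stays down when you let go. The strike's height is different every time, so find the hole gently by feel and never force the bolt against the keeper (stay below 15 newtons); leave the other things on the bench where they are.

Things in the scene. Friction and masses are not known exactly. Their poses are not given: they have to be found in the camera images.
- keeper: Dark steel keeper fixed to the press, 76 mm wide, holding an adjustable brass strike plate. Origin: in the plane of the strike's front face, on the bolt's centre line, 75 mm above the table, at the middle of the strike's height adjustment. +y: level, the way the bolt is shot (into the hole); z up; x parallel to the bar's hinge axis. Keeper and strike rise at most 35 mm above the origin.
- keeper_end (a point): Point 24 mm behind the keeper's origin (+y): where the strike's hole ends. The strike is 46 mm wide, 48 mm high; its hole is 16 mm wide (x), 13.6 mm high, centred at x = 0, and 24 mm deep from the front face, closed behind. The hole's centre is 11 mm lower to 11 mm higher than this point: not measured, fixed during the job. The face is flat 17 mm above and below the hole.
- bolt (a joint): Slide of the bolt along the bar, in m: 0 = fully drawn back (stop), growing as it is shot towards the keeper. Starts at 0.022 to 0.032 (sticking out). With the bar level, the tip is at the strike's face at 0.015 and against the closed end of the hole at 0.039. It moves with about 2 N of friction and stays where it is left.
- bolt_knob (a point): Grip point of the bolt's knob, an upright red cylinder 16 mm in diameter, from 16 mm below to 18 mm above this point (a 10 mm stem below). It lies 36 mm above the bolt's axis, square to the bar. Pinch it from above, fingers closing along the keeper's x: then it can turn between them as the bar tilts. The bolt guides' tops are 27 mm below this point, the bar's top 46 mm.
- bolt_tip (a point): Tip of the steel bolt (round rod, 10 mm diameter, blunt end), on its axis, 85 mm ahead of the knob's axis along the bar.
- bar (a joint): Angle of the wooden clamp bar about its hinge, in rad: 0 = level, 0.17 = fully up (stop, where its spring holds it at the start), down to -0.06 (stop). The bolt points at the keeper's origin height at 0. Pressing it level takes about 7 N at the knob; let go unbolted, it springs up again.
- bar_hinge (a point): Centre of the bar's hinge axis, 75 mm above the table, on the centre line of the bar; the hinge axis is parallel to the keeper's x. The bolt's axis passes through it; the knob's axis is 200 mm + (bolt joint value) from it and the keeper's origin 300 mm.
- glue: Bystander: white glue bottle, 60 mm diameter, 160 mm high; origin at the centre of its underside.
- screw_jar: Bystander: glass jar with steel lid, 64 mm diameter, 80 mm high; origin under its centre.
- sanding_block: Bystander: cork sanding block, 70 x 110 x 35 mm; origin under its centre.
- mallet: Bystander: hammer lying down, about 0.25 m long.
- drum_key: Bystander: steel T-shaped drum key lying beside the press, 60 x 45 x 12 mm.
- lug: Bystander: chromed drum lug lying beside the press on the robot's side, 22 x 62 x 20 mm.
- clamp: Bystander: F-clamp with red handle lying flat, 300 x 120 x 24 mm.

How it is judged:
On the way, in this order (a step that is already met when the one before it is completed fails the run):
1. the bolt is drawn back clear of the keeper while the bar is still up (value of joint bolt below 0.0155 m and value of joint bar above 0.06 rad), for 0.05 s.
2. the bar is pressed down with the bolt still drawn, its tip facing the strike (value of joint bolt below 0.0165 m and value of joint bar below 0.05 rad), for 0.02 s.
At the end, for the whole second after the job is handed in: The bolt's tip is in the strike's hole to within 3 mm of its closed end (at least 21 mm past the mouth), the bar stays down held by the bolt alone, and bar and bolt are at rest (y of bolt_tip in the frame of keeper above 0.021 m and z of bolt_tip in the frame of keeper between -0.0155 and 0.0155 m and velocity of joint bolt between -0.005 and 0.005 m/s and velocity of joint bar between -0.02 and 0.02 rad/s); the robot touches nothing.
It fails at once if the keeper (strike included) is pressed with more than 15 N (contact force between keeper and anything else above 15 N).
It fails at once if another thing on the bench is moved more than 30 mm (distance of any of glue, screw_jar, sanding_block, mallet, drum_key, lug, clamp from where it was at the start of the episode above 0.03 m).
It also fails if it takes over 64 s, if anything falls off the work surface, if the arm or the gripper's body presses on something with over 40 N, if the wrist force passes 120 N, or if a joint passes its speed limit or range.

## Working session

There is one attempt and no reset: what is moved stays moved. The work goes in short steps, Python scripts to look and compute and a tool call to move; the robot and the scene stay as the last step left them, time stands still between calls to the robot, and variables do not carry over. Pictures are saved under pics/ and viewed, at most 10 in all, crops included, and the job is handed in when it is done.

Besides the shell and the picture viewer there is one more tool, called after "Emit:" as name(argument=value, ...), one argument or row to a line, values as JSON. step_arm: Moves the arm, as the interface text tells. Its arguments: {"type":"object","properties":{"moves":{"type":"array","items":{"type":"array","items":{"type":"number"}}},"grip_force":{"type":"number"}},"required":["moves"]}

```bash
mkdir -p pics; cat > h.py <<'E'
import numpy as np, cv2
from bench import r
def cam(n):
    f=r.grab_frame(n); f['R']=cv2.Rodrigues(np.array(f['rvec'],float))[0]; f['t']=np.array(f['tvec'],float).ravel(); return f
def world(f,u,v,d):
    K=f['mtx']; p=np.stack([(u-K[0,2])/K[0,0]*d,(v-K[1,2])/K[1,1]*d,d],-1)
    return (p-f['t'])@f['R']
def pts(f):
    v,u=np.mgrid[0:400,0:640]; return world(f,u.astype(float),v.astype(float),f['depth'].astype(float))
def red(f):
    h=cv2.cvtColor(f['image'],cv2.COLOR_RGB2HSV); return ((h[...,0]<8)|(h[...,0]>172))&(h[...,1]>150)&(h[...,2]>60)
def save(f,n): cv2.imwrite('pics/'+n,cv2.cvtColor(f['image'],cv2.COLOR_RGB2BGR))
def show(f):
    P=pts(f); m=red(f).astype(np.uint8); n,l,s,c=cv2.connectedComponentsWithStats(m)
    for i in range(1,n):
        if s[i,4]>15:
            q=P[(l==i)&(f['depth']>0)]; print(s[i],np.median(q,0).round(4),q.min(0).round(3),q.max(0).round(3))
E
python3 - <<'E'
from h import *
for n in('scene','side'):
    f=cam(n); save(f,n+'0.png'); print(n); show(f)
o=r.get_obs(); print(o['tcp_pos'],o['orientation'],o['clock'],r.tcp_to_grasp)
E
```

```text
scene
[  0   0  19  23 199] [-0.7116 -0.5277  0.554 ] [-0.751 -0.543  0.497] [-0.697 -0.511  0.597]
[59  0 12 12 91] [-0.7117 -0.3284  0.5306] [-0.754 -0.343  0.498] [-0.696 -0.309  0.558]
[419   8   7  25  99] [0.2877 0.8372 0.4566] [0.272 0.824 0.402] [0.298 0.85  0.498]
[477  26  10  27 122] [0.5876 0.8362 0.4562] [0.159 0.825 0.209] [0.596 1.606 0.497]
[504 165   7   7  19] [0.8992 0.7199 0.055 ] [0.894 0.693 0.036] [0.901 0.74  0.06 ]
[ 15 231  25  29  34] [ 0.0893 -0.8482  0.0515] [ 0.071 -0.905  0.015] [ 0.252 -0.793  0.198]
[   0  236   72   67 2336] [ 0.3069 -0.8262  0.1272] [ 0.207 -0.955  0.001] [ 0.336 -0.77   0.2  ]
[157 296  16  26 187] [ 0.592  -0.6002  0.0219] [ 0.538 -0.613  0.009] [ 0.635 -0.587  0.03 ]
side
[396  46  15  19 203] [ 0.271  -1.006   0.1605] [ 0.234 -1.029  0.1  ] [ 0.313 -0.676  0.323]
[ 390   58   60   51 1980] [ 0.2251 -0.7884  0.1027] [ 0.084 -0.873  0.006] [ 0.332 -0.756  0.207]
[432  60  15   7  62] [ 0.1143 -0.985   0.1302] [ 0.086 -1.007  0.104] [ 0.136 -0.927  0.165]
[322 122  22   5  84] [ 0.584  -0.592   0.0204] [ 0.539 -0.607  0.007] [ 0.63  -0.581  0.03 ]
[353 219   5  11  47] [0.4828 0.1494 0.1545] [0.475 0.101 0.098] [0.489 0.155 0.17 ]
[ 0.24692816 -0.62762576  0.23040553] [-3.08496006e+00 -5.85048651e-01  6.49645558e-04] 0.1 0.0187
```

View pics/scene0.png

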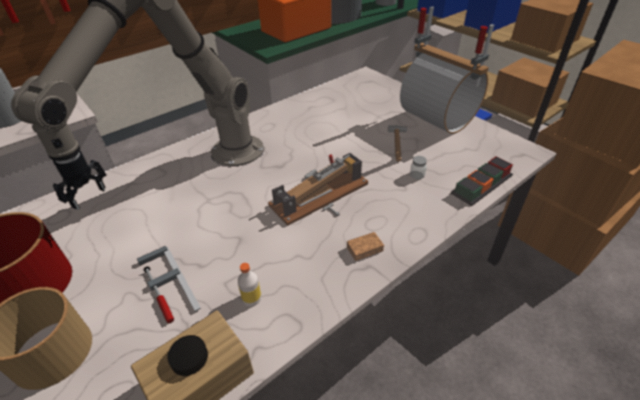

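View pics/side0.png

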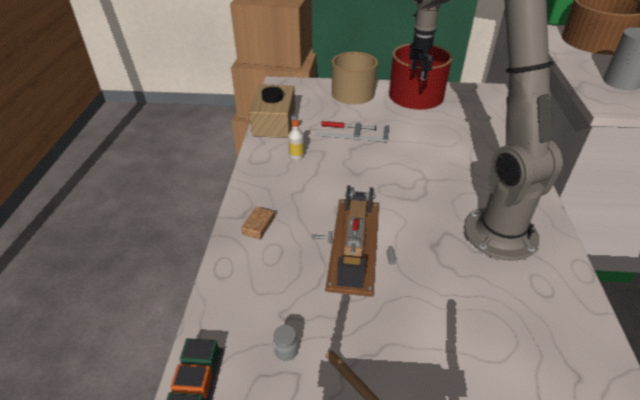

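The scene view has the press in the middle: hinge posts near (285,200), red knob (331,158) and keeper (350,165). In the side view the knob is at (355,224), the brass strike at (352,260), and the lug at (391,256). The press points roughly along world +y. Next I measure its axis.

```bash
python3 - <<'E'
from h import *
for n,(u0,u1,v0,v1) in dict(side=(322,386,185,300),scene=(265,372,145,222)).items():
    f=cam(n); P=pts(f); h=cv2.cvtColor(f['image'],cv2.COLOR_RGB2HSV)
    roi=np.zeros((400,640),bool); roi[v0:v1,u0:u1]=1; roi&=f['depth']>0
    print(n, h[230,340] if n=='side' else h[205,305])
    # base board: brownish saturated, low
    m=roi&(P[...,2]>0.008)&(P[...,2]<0.035)&(h[...,1]>90)
    q=P[m]; print('base',m.sum(),np.median(q,0).round(4)); rc=cv2.minAreaRect((q[:,:2]*1000).astype(np.float32)); print(rc)
    b=roi&(h[...,0]>14)&(h[...,0]<30)&(h[...,1]>120)&(P[...,2]>0.045)
    q=P[b]; 
    if len(q): print('brass/wood',len(q),np.median(q,0).round(4),q.min(0).round(3),q.max(0).round(3))
    d=roi&(h[...,2]<80)&(P[...,2]>0.05)
    k=P[d&(P[...,1]>0.18)]; print('keeper dark',len(k),np.median(k,0).round(4),np.percentile(k,[3,97],0).round(3).tolist())
    k=P[d&(P[...,1]<0.02)]; print('hinge dark',len(k),np.median(k,0).round(4),np.percentile(k,[3,97],0).round(3).tolist())
    m=red(f)&roi; q=P[m]; print('knob',m.sum(),np.median(q,0).round(4), np.argwhere(m).mean(0))
    c=cv2.resize(f['image'][v0-10:v1+10,u0-15:u1+15],None,fx=5,fy=5,interpolation=cv2.INTER_CUBIC)[:600,:800]
    cv2.imwrite(f'pics/c_{n}.png',c[...,::-1])
E
```

```text
side [ 13 142 104]
base 2063 [0.4716 0.1286 0.021 ]
((479.94305419921875, 88.43570709228516), (391.8982849121094, 136.11593627929688), 86.6419906616211)
brass/wood 105 [0.4903 0.2362 0.1017] [0.465 0.014 0.082] [0.513 0.251 0.106]
keeper dark 487 [0.4909 0.2662 0.0907] [[0.456, 0.239, 0.053], [0.525, 0.271, 0.108]]
hinge dark 205 [ 0.4694 -0.0564  0.0833] [[0.43, -0.085, 0.055], [0.511, -0.043, 0.099]]
knob 46 [0.4827 0.1484 0.1559] [224.43478261 355.19565217]
scene [ 12 119 114]
base 1221 [0.5185 0.0949 0.0194]
((487.7366027832031, 84.08170318603516), (389.44439697265625, 134.1708221435547), 84.97413635253906)
brass/wood 39 [0.4903 0.2361 0.1007] [0.474 0.22  0.095] [0.513 0.252 0.105]
keeper dark 144 [0.5234 0.2424 0.0841] [[0.477, 0.224, 0.052], [0.53, 0.263, 0.106]]
hinge dark 270 [ 0.5028 -0.0803  0.0803] [[0.433, -0.101, 0.051], [0.515, -0.053, 0.096]]
knob 1 [0.4835 0.1416 0.1638] [156. 330.]
```

View pics/c_side.png

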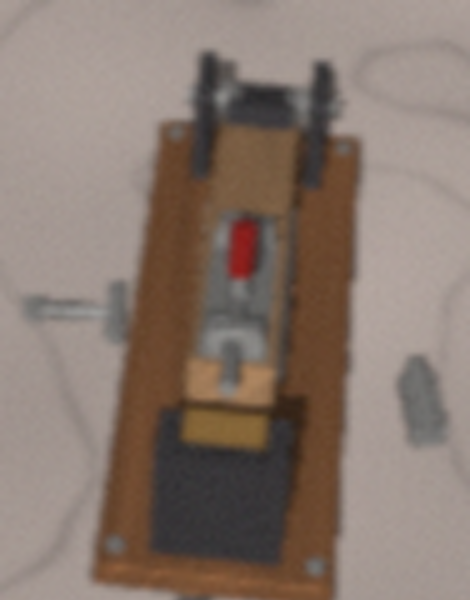

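The crop shows the knob at (240,250), the bolt, and the brass strike at (225,425) on one axis. The axis heads to about (0.06, 0.998). The strike's top is at about z=0.101, which suggests a hole height near 0.077, still to be confirmed by feel. Now I move over in stages.

```bash
cat >> h.py <<'E'
from scipy.spatial.transform import Rotation as Ro
U=np.array([.059,.998,0]); U/=np.linalg.norm(U)
X=np.array([U[1],-U[0],0]); RT=np.c_[np.cross(X,[0,0,-1]),X,[0,0,-1]]
def plan(p,RT=RT):
    o=r.get_obs(); R=Ro.from_rotvec(o['orientation']).as_matrix()
    print('shift mm',(R.T@(np.array(p)-o['tcp_pos'])*1000).round(1),'turn',Ro.from_matrix(R.T@RT).as_rotvec().round(3))
E
python3 - <<'E'
from h import *
plan([.47,-.30,.24]); plan([.484,.145,.24])
E
```

```text
shift mm [ 327.5 -223.5   -9.1] turn [-1.000e-03 -1.000e-03 -1.137e+00]
shift mm [ 503.5 -632.4   -8.7] turn [-1.000e-03 -1.000e-03 -1.137e+00]
```

Emit:
step_arm(
  moves=[
    [41,-28,-1,0,0,-0.14,85],
    [82,-56,-2,0,0,-0.28,85],
    [123,-84,-4,0,0,-0.42,85],
    [164,-112,-5,0,0,-0.56,85],
    [205,-140,-6,0,0,-0.7,85],
    [246,-168,-7,0,0,-0.84,85],
    [287,-196,-8,0,0,-0.98,85],
    [327,-223,-9,0,0,-1.137,85],
  ],
)

```text
clock: 1.0
tcp_pos: [0.4706, -0.299, 0.2405]
orientation: [2.287, 2.154, -0.0]
contact_force: [1.3, -0.2, 0.2]
grip_width: 0.0844
gripper_force: 0.0
```

```bash
python3 - <<'E'
from h import *
print(r.get_obs()['joints'].round(2) if hasattr(r.get_obs()['joints'],'round') else r.get_obs()['joints'])
plan([.484,.145,.24])
E
```

```text
[ 0.74  0.3  -0.35  1.81  0.12  1.05  0.29]
shift mm [ 4.44e+02 -1.32e+01  4.00e-01] turn [ 0.     0.    -0.001]
```

Emit:
step_arm(
  moves=[
    [49,-1,0,0,0,0,85],
    [98,-3,0,0,0,0,85],
    [147,-4,0,0,0,0,85],
    [196,-6,0,0,0,0,85],
    [245,-7,0,0,0,0,85],
    [294,-9,0,0,0,0,85],
    [343,-10,0,0,0,0,85],
    [390,-12,0,0,0,0,85],
  ],
)

```text
clock: 1.8
tcp_pos: [0.4833, 0.091, 0.2405]
orientation: [2.293, 2.147, 0.001]
contact_force: [0.9, -1.8, 0.6]
grip_width: 0.0851
gripper_force: 0.0
```

```bash
python3 - <<'E'
from h import *
f=cam('wrist'); save(f,'w1.png'); show(f); print((-f['R'].T@f['t']).round(3), f['R'][2].round(2))
P=pts(f); h=cv2.cvtColor(f['image'],cv2.COLOR_RGB2HSV)
o=r.get_obs(); print(o['tcp_pos'],o['joints'])
E
```

```text
[309 124  20  28 451] [0.4813 0.1443 0.1648] [0.474 0.134 0.136] [0.488 0.154 0.167]
[0.487 0.157 0.382] [-0.02 -0.26 -0.96]
[0.48275758 0.10030167 0.24121879] [ 0.20986954  0.2185748  -0.61175308  1.93787945  0.14133225  1.02438202
 -0.52013414]
```

View pics/w1.png

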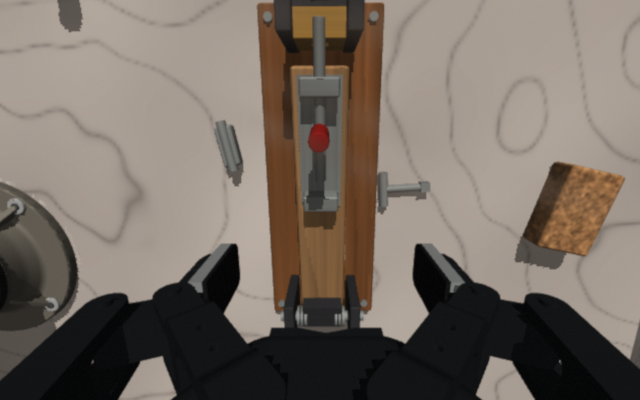

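The wrist view shows the knob top at (319,133), bolt tip near (318,18), brass strike at (320,20) and hinge at (322,312), all nearly parallel to the image column. I'll refine the numbers from here.

```bash
python3 - <<'E'
from h import *
f=cam('wrist'); P=pts(f); h=cv2.cvtColor(f['image'],cv2.COLOR_RGB2HSV)
roi=np.zeros((400,640),bool); roi[0:330,255:390]=1; roi&=f['depth']>0
m=red(f)&roi&(P[...,2]>.158); q=P[m]; print('knobtop',len(q),((q.min(0)+q.max(0))/2).round(4),np.ptp(q,axis=0).round(4))
b=roi&(h[...,0]>16)&(h[...,0]<30)&(h[...,1]>130)&(np.mgrid[0:400,0:640][0]<60)
q=P[b]; print('brass',len(q),np.median(q,0).round(4),np.percentile(q,[3,97],0).round(4).tolist())
t=q[q[:,2]>np.percentile(q[:,2],60)]; print('brass top',np.median(t,0).round(4),np.percentile(t,[3,97],0).round(4).tolist())
# board edges
e=roi&(h[...,0]<16)&(h[...,1]>110)&(P[...,2]>.008)&(P[...,2]<.03)
q=P[e]; xy=[]
for y in np.arange(0,.22,.02):
    s=q[abs(q[:,1]-y)<.004]; xy.append([y,*np.percentile(s[:,0],[1,99])])
xy=np.array(xy); print('board mid',np.c_[xy[:,0],xy[:,1:].mean(1),xy[:,2]-xy[:,1]].round(4)[::3].tolist()); print(np.polyfit(xy[:,0],xy[:,1:].mean(1),1))
# bar wood and bolt
w=roi&(P[...,2]>.08)&(P[...,2]<.125)&(h[...,1]>70)&(P[...,1]<.2); q=P[w]
for y in (.0,.03,.06,.19): 
    s=q[abs(q[:,1]-y)<.004]
    if len(s): print('bar',y,np.percentile(s[:,0],[2,98]).round(4),np.median(s[:,2]).round(4))
r_=roi&(h[...,1]<60)&(P[...,2]>.12)&(P[...,1]>.19); q=P[r_]
print('bolt',len(q),np.median(q,0).round(4),np.percentile(q,[2,98],0).round(4).tolist())
E
```

```text
knobtop 353 [0.481  0.1425 0.163 ] [0.0142 0.016  0.0095]
brass 1710 [0.4883 0.2362 0.0991] [[0.4645, 0.225, 0.0646], [0.5088, 0.2494, 0.1008]]
brass top [0.4857 0.239  0.0998] [[0.465, 0.2258, 0.0993], [0.5083, 0.2494, 0.1013]]
board mid [[0.0, 0.4728, 0.1364], [0.06, 0.4763, 0.1361], [0.12, 0.4798, 0.1357], [0.18, 0.4837, 0.1363]]
[0.06189178 0.47244835]
bar 0.03 [0.4492 0.497 ] 0.0811
bar 0.06 [0.4507 0.5012] 0.0862
bar 0.19 [0.4579 0.5094] 0.1084
bolt 714 [0.4851 0.2108 0.1269] [[0.4714, 0.1903, 0.1223], [0.4903, 0.2316, 0.1311]]
```

```bash
sed -i 's/U=np.array(\[.059,.998,0\])/U=np.array([.0618,.998,0])/' h.py; python3 - <<'E'
from h import *
plan([.4815,.145,.132])
E
```

```text
shift mm [ 47.9  -4.3 109.2] turn [ 0.001 -0.004  0.006]
```

Emit:
step_arm(
  moves=[
    [35,-4,0,0,0,0.003,85],
    [48,-4,25,0,0,0.003,85],
    [48,-4,60,0,0,0.003,85],
    [48,-4,90,0,0,0.003,60],
    [48,-4,109,0,0,0.003,45],
    [48,-4,109,0,0,0.003,40],
    [48,-4,109,0,0,0.003,40],
  ],
)

```text
clock: 2.6
tcp_pos: [0.4829, 0.137, 0.1316]
orientation: [-2.297, -2.143, 0.0]
contact_force: [1.2, 0.4, 1.0]
grip_width: 0.0399
gripper_force: 0.0
```

```bash
python3 - <<'E'
from h import *
f=cam('wrist'); save(f,'w2.png'); show(f); o=r.get_obs(); print(o['tcp_pos'],o['contact_force'])
E
```

```text
[ 303  221   37   69 2058] [0.4815 0.148  0.1625] [0.474 0.09  0.093] [0.489 0.155 0.168]
[0.48344779 0.13720457 0.13228347] [-0.09907389  0.54463747 -0.19510407]
```

View pics/w2.png

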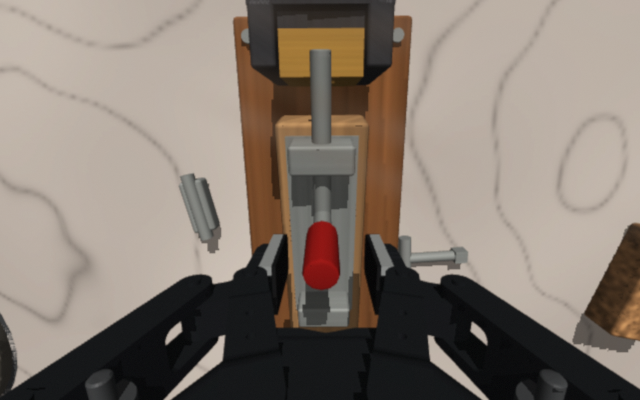

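The knob (red, 303–340 × 221–290) is centred between the pads. The tool sits 8 mm short along the bar, so I shift forward and close.

Emit:
step_arm(
  moves=[
    [8,1,0,0,0,0,40],
    [8,1,0,0,0,0,25],
    [8,1,0,0,0,0,12],
    [8,1,0,0,0,0,12],
    [8,1,0,0,0,0,12],
    [8,1,0,0,0,0,12],
  ],
  grip_force=40,
)

```text
clock: 3.25
tcp_pos: [0.4816, 0.1457, 0.1313]
orientation: [-2.294, -2.143, 0.006]
contact_force: [-7.8, 2.0, 4.1]
grip_width: 0.0149
gripper_force: 39.0
```

```bash
python3 - <<'E'
from h import *
f=cam('wrist'); o=r.get_obs(); print(o['tcp_pos'],o['contact_force'],o['grip_width'],o['gripper_force'])
print((Ro.from_rotvec(o['orientation']).as_matrix()).round(3).tolist())
E
```

```text
[0.48157119 0.14571145 0.13124691] [-8.40135586  0.97828347  3.37404706] 0.015199080162275117 38.95104646682739
[[0.068, 0.998, -0.004], [0.998, -0.068, -0.001], [-0.001, -0.004, -1.0]]
```

Emit:
step_arm(
  moves=[
    [0,-1,0,0,0,0,12],
    [-4,-1.2,0.7,0,0,0,12],
    [-8,-1.2,1.4,0,0,0,12],
    [-12,-1.2,2,0,0,0,12],
    [-16,-1.2,2.7,0,0,0,12],
    [-20,-1.2,3.4,0,0,0,12],
    [-20,-1.2,3.4,0,0,0,12],
  ],
)

```text
clock: 4.0
tcp_pos: [0.4802, 0.1249, 0.1281]
orientation: [-2.296, -2.143, 0.004]
contact_force: [-5.5, -0.8, 4.7]
grip_width: 0.0149
gripper_force: 39.0
```

```bash
python3 - <<'E'
from h import *
f=cam('wrist'); save(f,'w3.png'); o=r.get_obs(); print(o['tcp_pos'],o['contact_force'],o['grip_width'],o['gripper_force'])
P=pts(f); h=cv2.cvtColor(f['image'],cv2.COLOR_RGB2HSV)
m=(h[...,1]<60)&(P[...,2]>.118)&(P[...,2]<.14)&(P[...,1]>.19)&(abs(P[...,0]-.485)<.008)
q=P[m]; print(len(q),np.percentile(q,[2,99],0).round(4).tolist()); show(f)
E
```

```text
[0.48021994 0.12493707 0.1281172 ] [-4.97230379 -0.41023057  3.29936671] 0.015193897790222727 39.04660999774933
1040 [[0.4788, 0.1903, 0.1205], [0.4916, 0.2119, 0.1269]]
[ 309  238   34   70 1985] [0.4799 0.1268 0.1567] [0.472 0.075 0.107] [0.487 0.133 0.163]
```

View pics/w3.png

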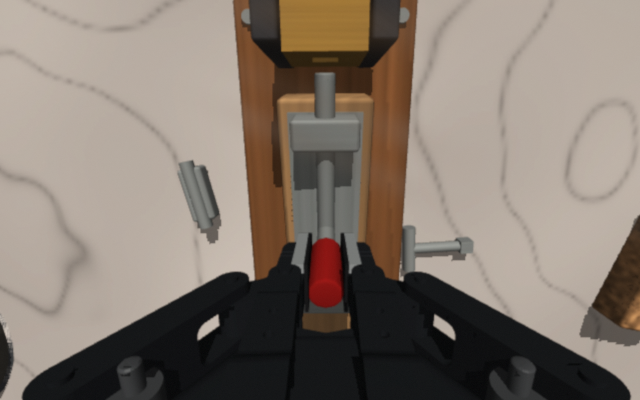

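The bolt came back with the knob: its tip is now about 13 mm short of the strike (tip pixel (325,73)), b≈0.008. I press down along the arc.

Emit:
step_arm(
  moves=[
    [1.2,-0.5,3.5,0,0,0,12],
    [2.5,-0.5,7,0,0,0,12],
    [3.5,-0.5,10.5,0,0,0,12],
    [4.5,-0.5,14.1,0,0,0,12],
    [5.3,-0.5,17.5,0,0,0,12],
    [6.2,-0.5,21,0,0,0,12],
    [7,-0.5,24.3,0,0,0,12],
    [7,-0.5,24.3,0,0,0,12],
  ],
)

```text
clock: 4.85
tcp_pos: [0.4807, 0.1323, 0.104]
orientation: [-2.296, -2.144, 0.003]
contact_force: [-4.4, -0.2, 6.7]
grip_width: 0.015
gripper_force: 40.2
```

```bash
cat >> h.py <<'E'
from scipy.optimize import fsolve
def st():
    o=r.get_obs(); g=np.array(o['tcp_pos'])+[0,0,.0187]; s=(g-[.4679,-.0744,0])@U; z=g[2]-.075-ZO
    a,b=fsolve(lambda v:[(.2+v[1])*np.cos(v[0])-.036*np.sin(v[0])-s,(.2+v[1])*np.sin(v[0])+.036*np.cos(v[0])-z],[0,.01])
    print('a %.4f b %.4f tipz %.1f s %.4f z %.4f'%(a,b,1000*(.285+b)*np.sin(a),s,g[2]),'F',np.round(o['contact_force'],1),'M',np.round(o['moment'],2),'t',o['clock'],'gf',round(o['gripper_force'],1)); return o
ZO=0.0
E
python3 - <<'E'
from h import *
st(); f=cam('wrist'); P=pts(f); h=cv2.cvtColor(f['image'],cv2.COLOR_RGB2HSV); st()
q=P[red(f)&(P[...,2]>.1)]; print('knob',q.max(0).round(4))
m=(h[...,1]<60)&(P[...,2]>.07)&(P[...,1]>.19)&(P[...,1]<.225)&(abs(P[...,0]-.485)<.006)&(P[...,2]<.105)
q=P[m]; print(len(q),np.percentile(q,[2,50,98],0).round(4).tolist())
E
```

```text
a 0.0561 b 0.0094 tipz 16.5 s 0.2071 z 0.1227 F [-4.4 -0.2  6.7] M [-0.39  1.03 -0.08] t 4.85 gf 40.2
a 0.0567 b 0.0094 tipz 16.7 s 0.2070 z 0.1228 F [-6.5 -0.3  6.6] M [-0.53  1.05 -0.02] t 4.9 gf 40.2
knob [0.4877 0.1984 0.2451]
1069 [[0.4798, 0.1905, 0.0873], [0.485, 0.202, 0.0919], [0.4902, 0.2148, 0.0964]]
```

Emit:
step_arm(
  moves=[
    [0.7,-0.3,3.5,0,0,0,12],
    [1.4,-0.3,7,0,0,0,12],
    [2,-0.3,10.5,0,0,0,12],
    [2,-0.3,10.5,0,0,0,12],
  ],
)

```text
clock: 5.3
tcp_pos: [0.4808, 0.1345, 0.0937]
orientation: [2.296, 2.144, -0.002]
contact_force: [-5.4, 0.1, 8.1]
grip_width: 0.015
gripper_force: 40.7
```

```bash
cat >> h.py <<'E'
def rel(name):
    f=cam('wrist'); save(f,name); P=pts(f); h=cv2.cvtColor(f['image'],cv2.COLOR_RGB2HSV)
    s=(P-[.4679,-.0744,0])@U; l=(P-[.4679,-.0744,0])@X; d=f['depth']>0
    b=d&(h[...,0]>16)&(h[...,0]<30)&(h[...,1]>120)&(P[...,2]>.088)&(abs(l)<.02)&(s>.302)&(s<.33)
    q=P[b]; print('brass top',len(q),np.percentile(q[:,2],[5,50,95]).round(4),'front s',np.percentile(s[b],[1,5]).round(4))
    m=d&(h[...,1]<70)&(s>.262)&(s<.298)&(abs(l)<.009)&(P[...,2]>.06)&(P[...,2]<.12)
    for k in np.arange(.264,.298,.004):
        n=m&(abs(s-k)<.002)
        if n.sum()>10: print('bolt s %.3f top %.4f'%(k,np.percentile(P[n][:,2],95)),n.sum(), np.median(l[n]).round(4))
E
python3 - <<'E'
from h import *
st(); rel('w4.png')
E
```

```text
a 0.0065 b 0.0096 tipz 1.9 s 0.2093 z 0.1124 F [-5.4  0.1  8.1] M [-0.31  0.97 -0.02] t 5.3 gf 40.7
brass top 5265 [0.0983 0.0994 0.1005] front s [0.3023 0.3031]
bolt s 0.264 top 0.0836 279 0.0002
bolt s 0.268 top 0.0836 287 0.0002
bolt s 0.272 top 0.0824 232 0.0002
bolt s 0.276 top 0.0793 155 -0.0003
bolt s 0.280 top 0.0792 151 -0.0007
bolt s 0.284 top 0.0793 144 -0.0005
bolt s 0.288 top 0.0791 143 -0.0002
bolt s 0.292 top 0.0787 28 -0.0002
```

View pics/w4.png

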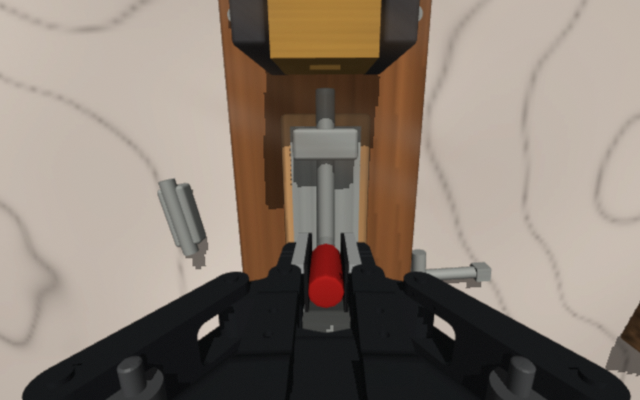

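Bolt top is 0.0788 (axis ≈0.0738), while the strike top at 0.0994 puts the hole at ≈0.0754. The dark slot at (325,67) looks like the hole. So I raise the tip about 1.7 mm, then advance gently.

Emit:
step_arm(
  moves=[
    [0,-0.4,-1.2,0,0,0,12],
    [1,-0.4,-1.2,0,0,0,12],
    [2,-0.4,-1.2,0,0,0,12],
    [3,-0.4,-1.2,0,0,0,12],
    [4,-0.4,-1.2,0,0,0,12],
    [4.5,-0.4,-1.2,0,0,0,12],
    [5,-0.4,-1.2,0,0,0,12],
  ],
)

```text
clock: 6.05
tcp_pos: [0.4811, 0.1388, 0.0951]
orientation: [2.296, 2.143, -0.002]
contact_force: [-3.5, -2.2, 6.9]
grip_width: 0.0151
gripper_force: 40.5
```

```bash
python3 - <<'E'
from h import *
st()
E
```

```text
a 0.0131 b 0.0141 tipz 3.9 s 0.2136 z 0.1138 F [-3.5 -2.2  6.9] M [-0.59  0.77 -0.02] t 6.05 gf 40.5
```

Emit:
step_arm(
  moves=[
    [0.5,0,0,0,0,0,12],
    [1,0,0,0,0,0,12],
  ],
)

```text
clock: 6.25
tcp_pos: [0.4811, 0.1398, 0.0951]
orientation: [2.296, 2.143, -0.002]
contact_force: [-3.2, -1.7, 8.0]
grip_width: 0.0148
gripper_force: 40.5
```

Emit:
step_arm(
  moves=[
    [0.5,0,0,0,0,0,12],
    [1,0,0,0,0,0,12],
  ],
)

```text
clock: 6.45
tcp_pos: [0.4812, 0.1407, 0.0951]
orientation: [2.296, 2.143, -0.002]
contact_force: [-4.3, -1.3, 7.9]
grip_width: 0.0148
gripper_force: 40.5
```

Emit:
step_arm(
  moves=[
    [0.5,0,0,0,0,0,12],
    [1,0,0,0,0,0,12],
  ],
)

```text
clock: 6.65
tcp_pos: [0.4813, 0.1417, 0.0951]
orientation: [2.296, 2.143, -0.002]
contact_force: [-3.7, -2.5, 7.3]
grip_width: 0.015
gripper_force: 40.5
```

Emit:
step_arm(
  moves=[
    [0.5,0,0,0,0,0,12],
    [1,0,0,0,0,0,12],
  ],
)

```text
clock: 6.85
tcp_pos: [0.4813, 0.1427, 0.0951]
orientation: [2.296, 2.143, -0.002]
contact_force: [-4.4, -1.7, 6.9]
grip_width: 0.0148
gripper_force: 40.5
```

Emit:
step_arm(
  moves=[
    [0.5,0,0,0,0,0,12],
    [1,0,0,0,0,0,12],
  ],
)

```text
clock: 7.05
tcp_pos: [0.4814, 0.1438, 0.0951]
orientation: [2.296, 2.143, -0.002]
contact_force: [-4.7, -1.6, 6.3]
grip_width: 0.0148
gripper_force: 40.5
```

Emit:
step_arm(
  moves=[
    [0.5,0,0,0,0,0,12],
    [1,0,0,0,0,0,12],
  ],
)

```text
clock: 7.25
tcp_pos: [0.4814, 0.1447, 0.0951]
orientation: [2.296, 2.143, -0.002]
contact_force: [-3.4, -1.0, 7.0]
grip_width: 0.0148
gripper_force: 40.5
```

Emit:
step_arm(
  moves=[
    [0.5,0,0,0,0,0,12],
    [1,0,0,0,0,0,12],
  ],
)

```text
clock: 7.45
tcp_pos: [0.4815, 0.1457, 0.095]
orientation: [2.296, 2.143, -0.002]
contact_force: [-4.5, -1.2, 7.2]
grip_width: 0.0147
gripper_force: 40.5
```

```bash
python3 - <<'E'
from h import *
st(); rel('w5.png')
E
```

```text
a 0.0124 b 0.0210 tipz 3.8 s 0.2205 z 0.1137 F [-4.5 -1.2  7.2] M [-0.64  0.82 -0.01] t 7.45 gf 40.5
brass top 5482 [0.0983 0.0994 0.1005] front s [0.3023 0.3032]
bolt s 0.264 top 0.0852 257 0.0001
bolt s 0.268 top 0.0853 276 0.0002
bolt s 0.272 top 0.0842 258 0.0002
bolt s 0.276 top 0.0812 132 -0.0003
bolt s 0.280 top 0.0811 140 -0.0003
bolt s 0.284 top 0.0809 143 -0.0007
bolt s 0.288 top 0.0810 143 -0.0002
bolt s 0.292 top 0.0810 144 -0.0004
bolt s 0.296 top 0.0812 156 -0.0002
```

View pics/w5.png

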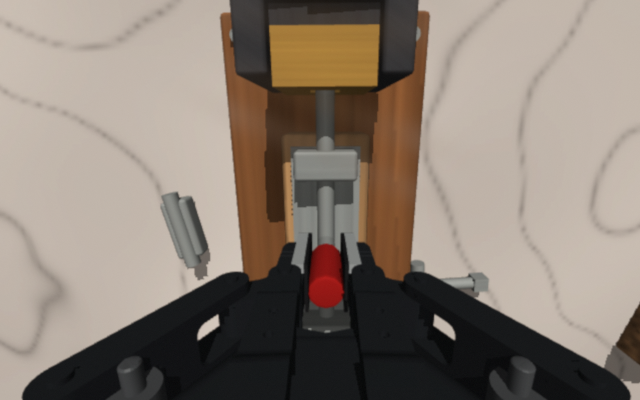

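The bolt runs under the brass at (325,92) with its axis at the hole's height, past the face with no contact force. I carry on into the hole.

Emit:
step_arm(
  moves=[
    [0.7,0,0,0,0,0,12],
    [1.4,0,0,0,0,0,12],
    [2.1,0,0,0,0,0,12],
  ],
)

```text
clock: 7.8
tcp_pos: [0.4816, 0.1478, 0.095]
orientation: [2.296, 2.143, -0.002]
contact_force: [-4.1, -2.3, 6.9]
grip_width: 0.0147
gripper_force: 40.5
```

Emit:
step_arm(
  moves=[
    [0.8,0,0,0,0,0,12],
    [1.6,0,0,0,0,0,12],
    [2.4,0,0,0,0,0,12],
    [3.2,0,0,0,0,0,12],
  ],
)

```text
clock: 8.2
tcp_pos: [0.4819, 0.151, 0.095]
orientation: [2.296, 2.143, -0.002]
contact_force: [-4.8, -1.2, 7.3]
grip_width: 0.0151
gripper_force: 40.5
```

Emit:
step_arm(
  moves=[
    [0.8,0,0,0,0,0,12],
    [1.6,0,0,0,0,0,12],
    [2.4,0,0,0,0,0,12],
    [3.2,0,0,0,0,0,12],
  ],
)

```text
clock: 8.6
tcp_pos: [0.482, 0.1542, 0.095]
orientation: [2.296, 2.143, -0.002]
contact_force: [-4.5, -1.8, 6.9]
grip_width: 0.0149
gripper_force: 40.5
```

Emit:
step_arm(
  moves=[
    [0.8,0,0,0,0,0,12],
    [1.6,0,0,0,0,0,12],
    [2.4,0,0,0,0,0,12],
    [3.2,0,0,0,0,0,12],
  ],
)

```text
clock: 9.0
tcp_pos: [0.4823, 0.1574, 0.095]
orientation: [2.296, 2.143, -0.002]
contact_force: [-3.0, -2.0, 7.8]
grip_width: 0.0151
gripper_force: 40.5
```

```bash
python3 - <<'E'
from h import *
st()
E
```

```text
a 0.0117 b 0.0327 tipz 3.7 s 0.2322 z 0.1137 F [-3.  -2.   7.8] M [-0.57  0.84 -0.07] t 9.0 gf 40.5
```

Emit:
step_arm(
  moves=[
    [0.6,0,0,0,0,0,12],
    [1.2,0,0,0,0,0,12],
    [1.8,0,0,0,0,0,12],
    [2.4,0,0,0,0,0,12],
    [3,0,0,0,0,0,12],
  ],
)

```text
clock: 9.5
tcp_pos: [0.4825, 0.1604, 0.095]
orientation: [2.296, 2.143, -0.002]
contact_force: [-4.1, -1.8, 6.7]
grip_width: 0.0146
gripper_force: 40.5
```

Emit:
step_arm(
  moves=[
    [0.5,0,0,0,0,0,12],
    [1,0,0,0,0,0,12],
  ],
)

```text
clock: 9.7
tcp_pos: [0.4825, 0.1614, 0.095]
orientation: [2.296, 2.143, -0.003]
contact_force: [-4.0, -1.3, 7.0]
grip_width: 0.0145
gripper_force: 40.5
```

Emit:
step_arm(
  moves=[
    [0.4,0,0,0,0,0,12],
    [0.8,0,0,0,0,0,12],
  ],
)

```text
clock: 9.9
tcp_pos: [0.4825, 0.1622, 0.095]
orientation: [2.296, 2.143, -0.003]
contact_force: [-4.5, -1.9, 6.7]
grip_width: 0.015
gripper_force: 40.5
```

Emit:
step_arm(
  moves=[
    [0.4,0,0,0,0,0,12],
    [0.8,0,0,0,0,0,12],
  ],
)

```text
clock: 10.1
tcp_pos: [0.4826, 0.163, 0.095]
orientation: [2.296, 2.143, -0.002]
contact_force: [-3.2, -1.9, 6.0]
grip_width: 0.0149
gripper_force: 40.5
```

Emit:
step_arm(
  moves=[
    [0.3,0,0,0,0,0,12],
    [0.6,0,0,0,0,0,12],
  ],
)

```text
clock: 10.3
tcp_pos: [0.4826, 0.1636, 0.095]
orientation: [2.296, 2.143, -0.003]
contact_force: [-4.6, -1.7, 7.3]
grip_width: 0.0149
gripper_force: 40.5
```

Emit:
step_arm(
  moves=[
    [0.3,0,0,0,0,0,12],
    [0.5,0,0,0,0,0,12],
  ],
)

```text
clock: 10.5
tcp_pos: [0.4827, 0.1641, 0.095]
orientation: [2.296, 2.143, -0.003]
contact_force: [-5.1, -1.6, 6.1]
grip_width: 0.0149
gripper_force: 40.5
```

Emit:
step_arm(
  moves=[
    [0.3,0,0,0,0,0,12],
    [0.5,0,0,0,0,0,12],
  ],
)

```text
clock: 10.7
tcp_pos: [0.4827, 0.1646, 0.095]
orientation: [2.296, 2.143, -0.003]
contact_force: [-3.6, -2.8, 6.9]
grip_width: 0.015
gripper_force: 40.5
```

Emit:
step_arm(
  moves=[
    [0.3,0,0,0,0,0,12],
    [0.3,0,0,0,0,0,12],
  ],
)

```text
clock: 10.9
tcp_pos: [0.4827, 0.1649, 0.095]
orientation: [2.296, 2.143, -0.003]
contact_force: [-4.5, -1.9, 7.1]
grip_width: 0.0147
gripper_force: 40.5
```

Emit:
step_arm(
  moves=[
    [0.3,0,0,0,0,0,12],
    [0.3,0,0,0,0,0,12],
  ],
)

```text
clock: 11.1
tcp_pos: [0.4828, 0.1652, 0.095]
orientation: [2.296, 2.143, -0.002]
contact_force: [-4.2, -1.3, 6.4]
grip_width: 0.0152
gripper_force: 40.5
```

Emit:
step_arm(
  moves=[
    [0.3,0,0,0,0,0,12],
    [0.3,0,0,0,0,0,12],
  ],
)

```text
clock: 11.3
tcp_pos: [0.4828, 0.1655, 0.095]
orientation: [2.296, 2.143, -0.003]
contact_force: [-3.3, -1.7, 6.6]
grip_width: 0.0145
gripper_force: 40.5
```

Emit:
step_arm(
  moves=[
    [0.3,0,0,0,0,0,12],
    [0.5,0,0,0,0,0,12],
  ],
)

```text
clock: 11.5
tcp_pos: [0.4828, 0.166, 0.095]
orientation: [2.296, 2.143, -0.003]
contact_force: [-3.1, -2.2, 6.2]
grip_width: 0.0149
gripper_force: 40.5
```

Emit:
step_arm(
  moves=[
    [0.3,0,0,0,0,0,12],
    [0.4,0,0,0,0,0,12],
  ],
)

```text
clock: 11.7
tcp_pos: [0.4828, 0.1664, 0.095]
orientation: [2.296, 2.143, -0.003]
contact_force: [-4.2, -2.0, 6.5]
grip_width: 0.0148
gripper_force: 40.5
```

```bash
python3 - <<'E'
from h import *
st(); f=cam('wrist'); save(f,'w6.png'); q=pts(f)[red(f)]; s=(q-[.4679,-.0744,0])@U; t=q[:,2]>np.percentile(q[:,2],50)
print('knob top s',np.percentile(s[t],[2,50,98]).round(4),'z',np.percentile(q[:,2],[50,98]).round(4)); m=red(f); print(np.argwhere(m).min(0),np.argwhere(m).max(0))
E
```

```text
a 0.0110 b 0.0416 tipz 3.6 s 0.2412 z 0.1137 F [-4.2 -2.   6.5] M [-0.65  0.84 -0.02] t 11.7 gf 40.5
knob top s [0.2316 0.2388 0.2454] z [0.1273 0.1298]
[244 308] [307 343]
```

View pics/w6.png

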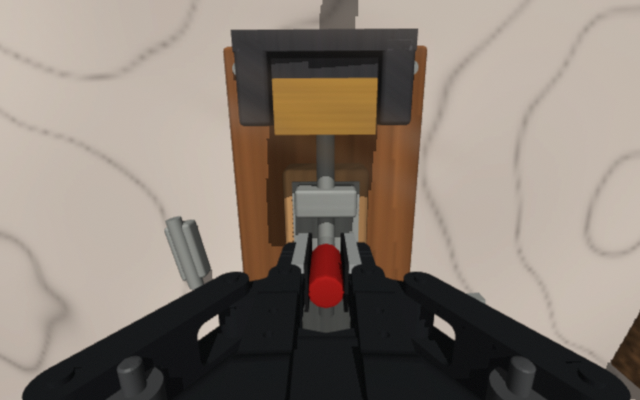

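The knob still sits in the pads as before (rows 244–308) and hasn't slipped. By camera the tip is about 21 mm past the mouth, so I continue gently to the end.

Emit:
step_arm(
  moves=[
    [0.3,0,0,0,0,0,12],
    [0.5,0,0,0,0,0,12],
  ],
)

```text
clock: 11.95
tcp_pos: [0.4828, 0.1669, 0.095]
orientation: [2.296, 2.143, -0.003]
contact_force: [-4.0, -1.8, 6.0]
grip_width: 0.0151
gripper_force: 40.5
```

Emit:
step_arm(
  moves=[
    [0.3,0,0,0,0,0,12],
    [0.4,0,0,0,0,0,12],
  ],
)

```text
clock: 12.15
tcp_pos: [0.4829, 0.1673, 0.095]
orientation: [2.296, 2.143, -0.003]
contact_force: [-3.9, -1.6, 7.6]
grip_width: 0.0147
gripper_force: 40.5
```

Emit:
step_arm(
  moves=[
    [0.3,0,0,0,0,0,12],
    [0.4,0,0,0,0,0,12],
  ],
)

```text
clock: 12.35
tcp_pos: [0.4829, 0.1677, 0.095]
orientation: [2.296, 2.143, -0.003]
contact_force: [-3.6, -2.4, 7.0]
grip_width: 0.0152
gripper_force: 40.5
```

Emit:
step_arm(
  moves=[
    [0.3,0,0,0,0,0,12],
    [0.4,0,0,0,0,0,12],
  ],
)

```text
clock: 12.55
tcp_pos: [0.4829, 0.168, 0.095]
orientation: [2.296, 2.143, -0.003]
contact_force: [-4.8, -1.9, 6.3]
grip_width: 0.0148
gripper_force: 40.5
```

Emit:
step_arm(
  moves=[
    [0.3,0,0,0,0,0,12],
    [0.4,0,0,0,0,0,12],
  ],
)

```text
clock: 12.75
tcp_pos: [0.4829, 0.1682, 0.095]
orientation: [2.296, 2.143, -0.003]
contact_force: [-4.3, -3.2, 7.1]
grip_width: 0.0149
gripper_force: 40.5
```

Emit:
step_arm(
  moves=[
    [0.3,0,0,0,0,0,12],
    [0.4,0,0,0,0,0,12],
  ],
)

```text
clock: 12.95
tcp_pos: [0.4829, 0.1682, 0.0949]
orientation: [2.296, 2.142, -0.004]
contact_force: [-4.3, -3.8, 8.5]
grip_width: 0.0153
gripper_force: 40.5
```

Emit:
step_arm(
  moves=[
    [0.3,0,0,0,0,0,12],
    [0.4,0,0,0,0,0,12],
  ],
)

```text
clock: 13.15
tcp_pos: [0.4829, 0.1682, 0.0949]
orientation: [2.296, 2.142, -0.005]
contact_force: [-3.4, -5.0, 8.2]
grip_width: 0.015
gripper_force: 40.6
```

Emit:
step_arm(
  moves=[
    [0.3,0,0,0,0,0,12],
    [0.4,0,0,0,0,0,12],
  ],
)

```text
clock: 13.35
tcp_pos: [0.4829, 0.1683, 0.0949]
orientation: [2.296, 2.141, -0.006]
contact_force: [-4.0, -5.3, 9.2]
grip_width: 0.0152
gripper_force: 40.6
```

The hard stop came at y=0.168 with Fy about −5 N: fully home. I relax the push, then ease the bar up until the bolt bears on the hole's upper edge.

Emit:
step_arm(
  moves=[
    [-1,0,0,0,0,0,12],
    [-1.2,0,-0.4,0,0,0,12],
    [-1.2,0,-0.8,0,0,0,12],
    [-1.2,0,-1.2,0,0,0,12],
  ],
)

```text
clock: 13.75
tcp_pos: [0.4829, 0.1682, 0.0955]
orientation: [2.297, 2.143, -0.003]
contact_force: [-4.0, -2.5, 3.9]
grip_width: 0.015
gripper_force: 40.3
```

Emit:
step_arm(
  moves=[
    [0,0,-0.3,0,0,0,12],
    [0,0,-0.6,0,0,0,12],
  ],
)

```text
clock: 13.95
tcp_pos: [0.4829, 0.1682, 0.0959]
orientation: [2.297, 2.143, -0.003]
contact_force: [-2.9, -2.8, 3.9]
grip_width: 0.015
gripper_force: 40.2
```

Emit:
step_arm(
  moves=[
    [0,0,-0.3,0,0,0,12],
    [0,0,-0.6,0,0,0,12],
  ],
)

```text
clock: 14.15
tcp_pos: [0.4829, 0.1681, 0.0965]
orientation: [2.297, 2.143, -0.003]
contact_force: [-4.4, -3.6, 2.7]
grip_width: 0.015
gripper_force: 40.2
```

Emit:
step_arm(
  moves=[
    [0,0,-0.3,0,0,0,12],
    [0,0,-0.5,0,0,0,12],
    [0,0,-0.5,0,0,0,12],
  ],
)

```text
clock: 14.45
tcp_pos: [0.4829, 0.1681, 0.0967]
orientation: [-2.297, -2.143, 0.003]
contact_force: [-3.8, -3.8, 0.3]
grip_width: 0.0146
gripper_force: 39.8
```

Emit:
step_arm(
  moves=[
    [0,0,0,0,0,0,18],
    [0,0,0,0,0,0,25],
    [0,0,0,0,0,0,32],
    [0,0,0,0,0,0,40],
    [0,0,0,0,0,0,40],
    [0,0,0,0,0,0,40],
  ],
  grip_force=20,
)

```text
clock: 15.05
tcp_pos: [0.4837, 0.1691, 0.0973]
orientation: [2.297, 2.143, 0.001]
contact_force: [0.7, 0.7, -0.5]
grip_width: 0.0403
gripper_force: 0.0
```

```bash
python3 - <<'E'
from h import *
st(); rel('w7.png'); f=cam('wrist'); q=pts(f)[red(f)]; s=(q-[.4679,-.0744,0])@U; t=q[:,2]>np.percentile(q[:,2],50)
print('knob top s',np.percentile(s[t],[2,50,98]).round(4),'z',np.percentile(q[:,2],[50,98]).round(4))
E
```

```text
a 0.0204 b 0.0448 tipz 6.7 s 0.2441 z 0.1160 F [ 0.7  0.7 -0.5] M [ 0.04  0.   -0.01] t 15.05 gf 0.0
brass top 4595 [0.0983 0.0994 0.1004] front s [0.3022 0.3031]
bolt s 0.264 top 0.0869 229 0.0002
bolt s 0.268 top 0.0870 245 0.0002
bolt s 0.272 top 0.0856 313 0.0002
bolt s 0.276 top 0.0828 120 -0.0003
bolt s 0.280 top 0.0826 125 -0.0003
bolt s 0.284 top 0.0828 131 -0.0002
bolt s 0.288 top 0.0826 122 -0.0002
bolt s 0.292 top 0.0828 131 -0.0002
bolt s 0.296 top 0.0831 125 -0.0001
knob top s [0.2329 0.2404 0.247 ] z [0.1289 0.1315]
```

View pics/w7.png

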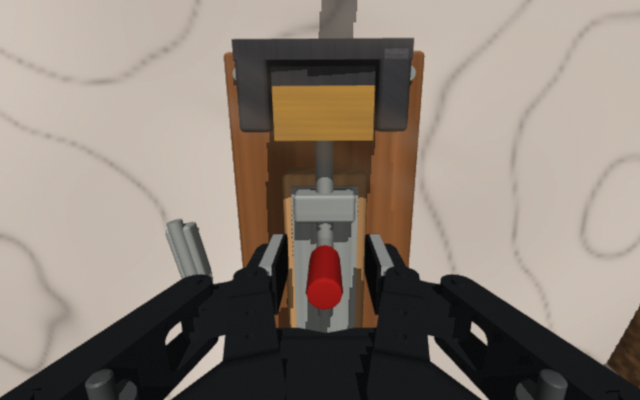

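Released: the bar stays down held by the bolt, and the tip is about 23 mm past the mouth by camera. I retreat straight up and hand in.

Emit:
step_arm(
  moves=[
    [0,0,-10,0,0,0,40],
    [0,0,-30,0,0,0,40],
    [0,0,-60,0,0,0,40],
    [0,0,-100,0,0,0,40],
    [0,0,-120,0,0,0,40],
    [0,0,-120,0,0,0,40],
    [0,0,-120,0,0,0,40],
  ],
)

```text
clock: 15.85
tcp_pos: [0.4836, 0.1689, 0.2177]
orientation: [2.296, 2.143, 0.001]
contact_force: [-0.6, -0.4, -0.4]
grip_width: 0.0399
gripper_force: 0.0
```

```bash
python3 - <<'E'
from h import *
rel('w8.png'); f=cam('wrist'); q=pts(f)[red(f)]; q=q[abs(q[:,2]-.12)<.03]; print('knob z',np.percentile(q,[50,98],0).round(4))
print(r.hand_in())
E
```

```text
brass top 1310 [0.0982 0.0994 0.1006] front s [0.3025 0.3034]
bolt s 0.264 top 0.0869 76 -0.0001
bolt s 0.268 top 0.0871 76 -0.0001
bolt s 0.272 top 0.0860 93 -0.0001
bolt s 0.276 top 0.0825 38 -0.0001
bolt s 0.280 top 0.0819 48 -0.0
bolt s 0.284 top 0.0829 42 -0.0009
bolt s 0.288 top 0.0830 41 0.0
bolt s 0.292 top 0.0827 49 -0.0008
bolt s 0.296 top 0.0832 40 -0.0003
knob z [[0.4824 0.1683 0.1299]
 [0.4891 0.1727 0.1317]]
the job is handed in; nothing more can be done
None
```

I slid the bolt fully home in the strike and the bar stayed down after release; the job is handed in (about 16 s of the 64 s used). The push along the bolt stayed near 5 N by wrist reading, and no verdict came back.

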